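Pack the ride kit into the caddy on the stair landing

ROBOT

A 7-joint arm with a two-finger parallel gripper is mounted at the origin on the work surface. World frame = base frame: x ahead of the robot, y to its left, z up, the work surface at z = 0. Lengths are in m, angles in rad, forces in N, time in s.
With the tool pointing down it reaches from about 0.35 to 0.9 m from the base axis. Payload 7.2 kg.
Tool frame: the origin (TCP) lies midway between the tips of the shut fingers; the grasp point (between the pads) lies 19 mm behind it; z points along the fingers, y is the direction in which the jaws open and shut (so a half turn about z gives the same grasp; the last joint's range is limited). The gripper opens to 88 mm and grips with 3 to 60 N. Pads are 20 mm wide; open, the fingers measure 115 mm over their backs; the gripper's body (75 mm by 178 mm) begins 61 mm behind the grasp point.
Start: joints at [1.091, 0.411, -0.013, 1.596, 0.006, 1.134, -0.082], TCP at [0.25, -0.573, 0.223] pointing down, gripper open.
Joint ranges: [-2.95, 2.95], [-0.29, 1.99], [-1.47, 1.44], [0.14, 2.54], [-1.03, 4.17], [0.13, 1.85], [-2.86, 2.86]. Speed limits (rad/s): [2.39, 2.39, 3.01, 3.01, 3.14, 3.14, 3.14].

INTERFACE

Orientations are given as [roll, pitch, yaw] about the fixed x, y, z axes, in that order (R = Rz(yaw) Ry(pitch) Rx(roll)).
In Python, from workcell import readout, optics, ticket, finder gives the robot as it stands. The module is installed in compiled form; this text tells all that it offers.
- The arm moves only by the tool play_rows, never from a script. Its argument "commands" is a list of rows, each a list of 3 entries, a list of its own where there are three numbers: the finger opening in cm, from 0 to 8.78, then the shift along the world's x, y, z in cm, then the turn, a rotation vector about the world's x, y, z in degrees. A call has 1 to 12 rows; each row is the pose to reach, as a shift and turn from the pose commanded when the call began; what a row does not reach only later rows make up. A row lasts 1/10 s, in which the tool goes at most 50 mm and 8.59 degrees, less where a joint would pass 70% of its speed; a pose out of reach is approached as far as the arm can. A call with a gripper value outside its range is refused whole. The fingers move at their own pace and stop on an object; "force" is the grip in N (left out, the last holds). Time passes only in rows, so rows that repeat a pose let the fingers close. It gives the time, the measured TCP pose, the force and the opening at its end, in the units of the state.
- readout.get_obs(): the state, without advancing time (a new reading comes with each control period).
- optics.capture(name): name is "side" or "top" or "wrist"; returns (picture, depth): 400x640x3 uint8, red, green, blue; 400x640 float32, m along the optical axis (not along the pixel's ray), 0 where there is no reading.
- optics.camera_info(name): a dict with "mtx" (3x3 intrinsics, pixels), "rvec" (rotation vector, rad) and "tvec" (3), from world to camera coordinates, as OpenCV has them; the wrist camera has in their place "mount" (4x4, takes a point from camera to tool coordinates, whose origin is the TCP and whose axes are the flange's). Camera axes: x right, y down, z forward; pixel columns grow to the right and rows downward; lengths in m; the calibration is good to about 2 mm. A picture is of the moment at which its call begins: read the wrist's pose just before it. camera_info takes no time and is no camera call.
- ticket.job_done(): hands the job in, once; it reports no verdict.
Trained networks look in the newest picture that a camera, given by its name, has taken for a name from the list of things; names that differ only in an ending like _2 or _b are one class to them, and where a whole thing is asked for, a point or a joint stands for the part that bears it (a point fixed in the world has none). Each returns a list of dicts, best first, with "p" (0 to 1); they miss things now and then, are a little off and sometimes report something else, mostly with a low value. They report only what shows in the picture. A call takes as long as a camera call. They do not tell look-alikes from the thing itself.
- finder.recognise(camera, target): "centre" ([x, y, z] in m, in world coordinates, good to about 4 mm: the middle of the surface that is visible of it).
- finder.trace(camera, target): "region" (400x640 bool, what is visible of it).
- finder.spot_point(camera, target): "centre" ([x, y, z] in m, in world coordinates, good to about 4 mm: a listed point, or the origin of a listed thing).
The state is a dict: "time_s": time; "joints": joint angles; "qvel": joint speeds; "joint_efforts": joint torques, N m; "ee_pos": TCP position; "orientation": TCP orientation; "ft_force": force on the tool from outside, world axes, zero at the start; "wrist_torque": the same for the moment, N m; "width": finger opening in m.
Only numpy, scipy, OpenCV 4.12 (cv2) and the standard library are available. Lean on these libraries where they do the work, as an engineer would, in place of code of your own. Each camera call takes 0.05 s, during which the arm holds its last target. There are 200 camera calls.

TASK

Pack the ride kit into the caddy: the shorter tyre lever flat and lengthwise in the long-cradle bay, the tall jar of ball bearings upright inside the ring of its bay, the multitool flat inside the lipped tray bay, and the patch tin slid lengthwise under the low roof of its bay until it is fully home against the back. Set the glass jar down gently, and leave the longer tyre lever and the squat jar where they lie.

Things in the scene. Friction and masses are not known exactly. Their poses are not given: they have to be found in the camera images.
- tyre_lever_center (a point): The shorter of two red aluminium tyre levers: a flat bar 110 long (x) x 18 wide (y) x 10 mm thick, hooked tip at +x. 30 g or so. Point at its centre, 5 mm above its underside. Loose things start lying flat or upright on the crate top (z = 0). 
- long_lever_center (a point): Look-alike: the longer red aluminium tyre lever, 145 x 18 x 10 mm. Not part of the kit. Point at its centre, 5 mm up.
- bearing_jar_center (a point): The tall slim clear glass jar of ball bearings with steel twist cap: diameter 44, height 62 mm (the top 14 mm is the cap, diameter 42). About 160 g, upright. Point on its axis, half-way up (31 mm).
- squat_jar_center (a point): Look-alike: low wide clear glass jar with steel cap, a few brass nuts inside, diameter 60, height 40 mm. Not part of the kit. Point on its axis, 20 mm up.
- multitool_center (a point): Grey folding multitool lying flat: a block 84 long (x) x 32 wide (y) x 20 mm high, about 130 g. Point at its centre, 10 mm up.
- patch_tin_center (a point): Flat bare metal patch tin, a closed block 90 long (x) x 36 wide (y) x 18 mm high, white panel on top, about 70 g. Point at its centre, 9 mm up.
- lever_bay: Fixed long-cradle bay for the lever; one of four in a row in the caddy (any order, 88 mm pitch, parallel). Origin: middle of its underside, 4 mm above the crate top; x lengthwise, away from the robot. Floor 130 x 86, 3 mm thick. Blocks 12 mm high on the floor at x = +-38 (14 long) leave a lengthwise channel 34 wide, open for fingers between the pairs; end lips 8 mm high, 122 apart.
- jar_bay: Fixed bay with a metal ring on its floor, for the jar; in the same row, any order. Origin: middle of its underside and on the ring's axis, 4 mm above the crate top; x lengthwise, away from the robot. Floor 130 x 86, 3 mm thick; ring 66 mm inside, about 75 outside, 12 mm high above the floor.
- tool_bay: Fixed plain tray bay with a low metal lip all round, for the multitool; in the same row, any order. Origin: middle of its underside, 4 mm above the crate top; x lengthwise, away from the robot. Floor 130 x 86, 3 mm thick; lip 8 mm high above the floor, 114 (x) by 70 mm (y) inside.
- tin_bay: Fixed roofed bay for the tin; same row, any order. Origin: middle of underside, 4 mm above crate top; x lengthwise, away from robot. Floor 130 x 86, 3 mm thick, bare from x = -65 to +12; from +12 to +65 a pocket open only to -x: 26 mm high over the floor, 62 wide, 5 mm roof, back wall inside at x = +61. Tin fully home: its centre at x = +16, 41 mm of it sticking out.
There are look-alikes about, which are no part of the job. Leave any brown or turquoise look-alike of the lever_bay alone.

How it is judged:
At the end, for the whole second after the job is handed in: On their bay floors, at rest: lever within 14 mm (13 across) and 0.25 rad; jar upright, 14 mm; multitool flat, 19 mm (22 across); tin within 10 mm of the back wall, 16 mm of the middle, 0.25 rad. Long lever and squat jar within 20 mm of their starts (x of tyre_lever_center in the frame of lever_bay between -0.014 and 0.014 m and y of tyre_lever_center in the frame of lever_bay between -0.013 and 0.013 m and z of tyre_lever_center in the frame of lever_bay between 0.004 and 0.012 m and angle between the x axis of tyre_lever and the x axis of lever_bay, either way round below 0.25 rad and horizontal distance between bearing_jar_center and jar_bay below 0.014 m and angle between bearing_jar's own z axis and vertical below 0.1 rad and z of bearing_jar_center in the frame of jar_bay between 0.03 and 0.038 m and x of multitool_center in the frame of tool_bay between -0.019 and 0.019 m and y of multitool_center in the frame of tool_bay between -0.022 and 0.022 m and z of multitool_center in the frame of tool_bay between 0.009 and 0.017 m and angle between multitool's own x axis and vertical above 1.47 rad and x of patch_tin_center in the frame of tin_bay between 0.006 and 0.02 m and y of patch_tin_center in the frame of tin_bay between -0.016 and 0.016 m and z of patch_tin_center in the frame of tin_bay between 0.008 and 0.016 m and angle between the x axis of patch_tin and the x axis of tin_bay, either way round below 0.25 rad and linear speed of each of tyre_lever, bearing_jar, multitool, patch_tin below 0.02 m/s and distance of each of long_lever_center, squat_jar_center from where it was at the start of the episode below 0.02 m); the robot touches nothing.
It fails at once if the glass jar is banged into its bay (over 40 N) (contact force between bearing_jar and jar_bay above 40 N).
It fails at once if the longer tyre lever is moved by more than 30 mm (distance of long_lever_center from where it was at the start of the episode above 0.03 m).
It fails at once if the squat jar is moved by more than 30 mm (distance of squat_jar_center from where it was at the start of the episode above 0.03 m).
It also fails if it takes over 102 s, if anything falls off the work surface, if the arm or the gripper's body presses on something with over 40 N, if the wrist force passes 120 N, or if a joint passes its speed limit or range.

## Working session

There is one attempt and no reset: what is moved stays moved. The work goes in short steps, Python scripts to look and compute and a tool call to move; the robot and the scene stay as the last step left them, time stands still between calls to the robot, and variables do not carry over. Pictures are saved under pics/ and viewed, about 12 in all and at most 16, crops included, and the job is handed in when it is done.

Besides the shell and the picture viewer there is one more tool, called after "Call:" by a JSON object that holds its "name" and its "arguments", one argument or row to a line. play_rows: Moves the arm, as the interface text tells. Its arguments: {"type":"object","properties":{"commands":{"type":"array"},"force":{"type":"number"}},"required":["commands"]}

```bash
mkdir -p pics; cat > h.py <<'E'
import numpy as np, cv2
from workcell import readout, optics, ticket, finder
from scipy.spatial.transform import Rotation as R
def cam(n):
    i=optics.camera_info(n); K=np.array(i["mtx"],float)
    if n=="wrist":
        o=readout.get_obs(); T=np.eye(4); T[:3,:3]=R.from_euler("xyz",o["orientation"]).as_matrix(); T[:3,3]=o["ee_pos"]
        return K, T@np.array(i["mount"])
    T=np.eye(4); T[:3,:3]=cv2.Rodrigues(np.array(i["rvec"],float))[0]; T[:3,3]=np.ravel(i["tvec"])
    return K, np.linalg.inv(T)
def shot(n,f=None):
    K,T=cam(n); p,d=optics.capture(n)
    if f: cv2.imwrite("pics/"+f,p[:,:,::-1])
    v,u=np.mgrid[:400,:640]
    c=np.stack([(u-K[0,2])/K[0,0]*d,(v-K[1,2])/K[1,1]*d,d],-1)
    w=c@T[:3,:3].T+T[:3,3]; w[d==0]=np.nan
    return p,w
E
python3 - <<'E'
from h import *
o=readout.get_obs(); print({k:np.round(v,3).tolist() for k,v in o.items()})
for n in ["top","side"]:
    p,w=shot(n,n+"1.png"); np.save(n+".npy",w)
    K,T=cam(n); print(n,np.round(T[:3,3],3),np.round(T[:3,2],2),K[0,0])
    for t in ["tyre_lever_center","long_lever_center","bearing_jar_center","squat_jar_center","multitool_center","patch_tin_center","lever_bay","jar_bay","tool_bay","tin_bay"]:
        print(t,[(np.round(r["centre"],3).tolist(),round(r["p"],2)) for r in finder.spot_point(n,t)[:4]])
E
```

```text
{'time_s': 0.0, 'joints': [1.091, 0.412, -0.013, 1.597, 0.006, 1.134, -0.082], 'qvel': [-0.0, -0.001, -0.001, 0.001, 0.0, -0.001, -0.001], 'joint_efforts': [-0.001, -58.795, 0.642, -29.109, -0.054, 0.018, 0.0], 'ee_pos': [0.25, -0.572, 0.222], 'orientation': [-3.14, 0.0, 0.412], 'ft_force': [0.271, 0.126, -0.47], 'wrist_torque': [0.029, -0.059, -0.036], 'width': 0.088}
top [ 0.281 -0.049  1.555] [ 0.1   0.01 -0.99] 508.16934710409794
tyre_lever_center [([0.465, 0.05, 0.02], 0.73), ([0.438, 0.169, 0.004], 0.55)]
long_lever_center [([0.402, 0.304, 0.007], 0.83)]
bearing_jar_center [([0.532, -0.346, 0.029], 0.71), ([0.536, 0.348, 0.007], 0.33)]
squat_jar_center [([0.467, 0.054, 0.021], 0.86)]
multitool_center [([0.421, -0.182, 0.004], 0.64)]
patch_tin_center [([0.538, 0.349, 0.006], 0.92), ([0.42, -0.183, 0.007], 0.2), ([0.65, 0.106, 0.004], 0.2)]
lever_bay [([0.343, -0.441, -0.0], 0.88), ([0.636, -0.073, 0.003], 0.81), ([0.212, -0.289, -0.001], 0.78), ([0.654, -0.24, -0.002], 0.59)]
jar_bay [([0.65, 0.191, 0.0], 0.78)]
tool_bay [([0.642, 0.014, 0.003], 0.72)]
tin_bay [([0.65, 0.106, 0.003], 0.6), ([0.466, 0.05, 0.022], 0.43)]
side [0.025 0.799 0.843] [ 0.34 -0.68 -0.65] 463.77571132261977
tyre_lever_center [([0.432, 0.169, 0.005], 0.76)]
long_lever_center [([0.534, 0.345, 0.013], 0.74)]
bearing_jar_center [([0.532, -0.344, 0.033], 0.78)]
squat_jar_center [([0.469, 0.05, 0.021], 0.98), ([0.644, 0.012, 0.004], 0.49)]
multitool_center [([0.421, -0.18, 0.008], 0.87)]
patch_tin_center [([0.532, 0.342, 0.009], 0.71)]
lever_bay [([0.64, -0.076, 0.004], 0.86), ([0.652, -0.241, 0.001], 0.7), ([0.209, -0.287, 0.002], 0.62), ([0.344, -0.442, -0.003], 0.59)]
jar_bay [([0.653, 0.189, 0.003], 0.63)]
tool_bay [([0.643, 0.012, 0.005], 0.95)]
tin_bay [([0.649, 0.102, 0.006], 0.77)]
```

View pics/top1.png

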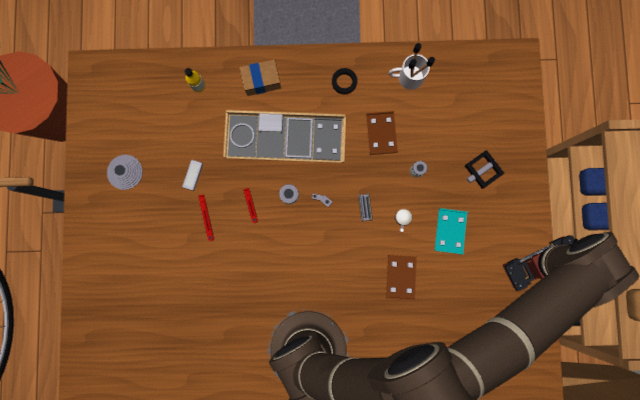

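```bash
python3 - <<'E'
from h import *
for n in ["top","side"]:
    w=np.load(n+".npy")
    def box(name,c,r,zlo,zhi=0.2):
        m=(np.abs(w[...,0]-c[0])<r)&(np.abs(w[...,1]-c[1])<r)&(w[...,2]>zlo)&(w[...,2]<zhi)
        P=w[m]; 
        if len(P)<5: print(name,len(P));return
        (cx,cy),(a,b),th=cv2.minAreaRect((P[:,:2]*1000).astype(np.float32))
        q=np.cov(P[:,:2].T); e,v=np.linalg.eigh(q); 
        print(n,name,len(P),"rect",round(cx),round(cy),round(a),round(b),round(th,1),"mean",np.round(P.mean(0)*1000),"ax",np.round(np.degrees(np.arctan2(v[1,1],v[0,1])),1),"zmed",round(np.median(P[:,2])*1000))
    box("lever",(.435,.169),.08,.005)
    box("long",(.402,.304),.075,.005)
    box("jar",(.532,-.345),.05,.03)
    box("squat",(.467,.052),.05,.02)
    box("tool",(.421,-.181),.06,.01)
    box("tin",(.536,.346),.065,.009)
    box("caddyfloor",(.64,.057),.18,-.02)
    for nm,c in [("leverbay",(.638,-.075)),("toolbay",(.643,.013)),("tinbay",(.65,.104)),("jarbay",(.652,.19))]:
        box(nm+"hi",c,.06,.012)
E
```

```text
top lever 297 rect 437 169 155 157 0.2 mean [432. 167.   8.] ax -171.4 zmed 7
top long 333 rect 402 303 148 148 89.7 mean [400. 302.   9.] ax -165.1 zmed 8
top jar 191 rect 529 -345 40 44 45.1 mean [ 528. -344.   59.] ax 122.6 zmed 61
top squat 304 rect 463 46 58 57 71.5 mean [463.  45.  39.] ax -153.5 zmed 39
top tool 265 rect 423 -188 51 91 82.4 mean [ 420. -185.   18.] ax -174.1 zmed 18
top tin 352 rect 540 360 86 91 64.9 mean [531. 342.  17.] ax 161.4 zmed 17
top caddyfloor 13290 rect 640 57 360 360 0.0 mean [640.  58.   7.] ax -151.5 zmed 3
top leverbayhi 275 rect 638 -73 116 119 89.8 mean [641. -77.  17.] ax 123.8 zmed 16
top toolbayhi 258 rect 643 13 119 120 89.6 mean [654.  24.  20.] ax 55.9 zmed 16
top tinbayhi 522 rect 650 104 120 119 0.2 mean [674.  97.  32.] ax 75.4 zmed 36
top jarbayhi 271 rect 651 188 115 119 89.2 mean [653. 198.  18.] ax 107.7 zmed 17
side lever 313 rect 439 168 141 153 2.0 mean [432. 169.  10.] ax -167.1 zmed 10
side long 515 rect 401 288 105 144 88.1 mean [398. 305.  10.] ax -167.5 zmed 10
side jar 199 rect 528 -342 42 45 58.1 mean [ 525. -336.   53.] ax -162.3 zmed 57
side squat 409 rect 463 50 59 59 1.8 mean [460.  55.  37.] ax 111.7 zmed 40
side tool 273 rect 419 -182 84 39 5.2 mean [ 418. -179.   18.] ax -173.9 zmed 19
side tin 611 rect 531 346 37 92 71.3 mean [528. 348.  18.] ax 162.0 zmed 19
side caddyfloor 12516 rect 640 57 360 360 0.0 mean [638.  78.  10.] ax -156.5 zmed 6
side leverbayhi 312 rect 638 -73 114 120 89.4 mean [641. -79.  17.] ax 95.1 zmed 17
side toolbayhi 278 rect 643 13 120 120 89.8 mean [651.  18.  19.] ax 83.8 zmed 16
side tinbayhi 612 rect 652 106 117 118 88.5 mean [675. 106.  32.] ax 71.3 zmed 37
side jarbayhi 526 rect 652 190 119 119 0.4 mean [660. 191.  20.] ax 114.7 zmed 19
```

Call:
{"name": "play_rows", "arguments": {
  "commands": [
    [8.78,[28,22.8,-4],[0,0,0]],
    [8.78,[28,22.8,-4],[0,0,0]],
    [8.78,[28,22.8,-4],[0,0,0]],
    [8.78,[28,22.8,-4],[0,0,0]],
    [8.78,[28,22.8,-4],[0,0,0]],
    [8.78,[28,22.8,-4],[0,0,0]],
    [8.78,[28,22.8,-4],[0,0,0]],
    [8.78,[28,22.8,-4],[0,0,0]],
    [8.78,[28,22.8,-4],[0,0,0]],
    [8.78,[28,22.8,-4],[0,0,0]]
  ],
  "force": 25
}}

```text
time_s: 2.1
ee_pos: [0.529, -0.3461, 0.1826]
orientation: [3.141, 0.001, 0.411]
ft_force: [-0.5, 0.1, 0.5]
width: 0.0876
```

```bash
python3 - <<'E'
from h import *
p,w=shot("wrist","w1.png")
o=readout.get_obs();print(o["ee_pos"],o["orientation"],o["joints"])
for t in ["bearing_jar_center"]:
    print(finder.spot_point("wrist",t))
m=(w[...,2]>.03)&(w[...,2]<.08)&(np.hypot(w[...,0]-.53,w[...,1]+.345)<.06)
P=w[m];print(len(P))
if len(P)>5: print(cv2.minEnclosingCircle((P[:,:2]*1000).astype(np.float32)),P.mean(0))
E
```

```text
[ 0.52850442 -0.34688044  0.1827831 ] [3.14080939e+00 1.29441091e-03 4.09184906e-01] [ 0.58759542  0.461575   -0.11761377  1.61765509  0.06145145  1.06612547
 -0.70916992]
[{'centre': [0.5324, -0.3485, 0.0304], 'p': 0.86}]
1713
((530.695068359375, -345.1723327636719), 22.1695556640625) [ 0.53371922 -0.34375587  0.06045523]
```

View pics/w1.png

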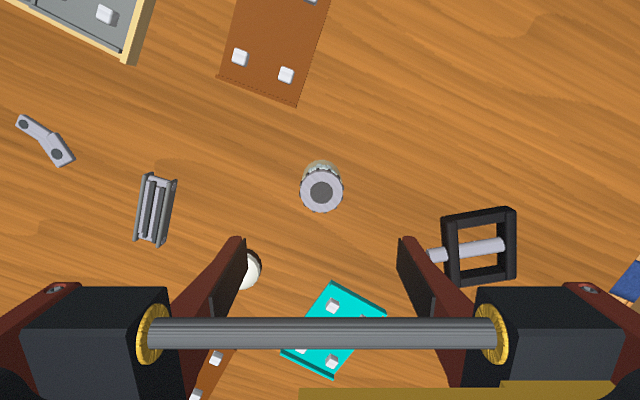

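Call:
{"name": "play_rows", "arguments": {
  "commands": [
    [8.78,[0.1,0,-5],[0,0,0]],
    [8.78,[0.1,0,-10],[0,0,0]],
    [8.78,[0.1,0,-14],[0,0,0]],
    [8.78,[0.1,0,-16],[0,0,0]],
    [8.78,[0.1,0,-16],[0,0,0]],
    [3.5,[0.1,0,-16],[0,0,0]],
    [3.5,[0.1,0,-16],[0,0,0]],
    [3.5,[0.1,0,-16],[0,0,0]],
    [3.5,[0.1,0,-16],[0,0,0]],
    [3.5,[0.1,0,-16],[0,0,0]],
    [3.5,[0.1,0,-16],[0,0,0]],
    [3.5,[0.1,0,-16],[0,0,0]]
  ],
  "force": 25
}}

```text
time_s: 3.4
ee_pos: [0.5314, -0.3448, 0.0231]
orientation: [3.141, -0.0, 0.412]
ft_force: [-0.5, 0.4, 3.2]
width: 0.0436
```

Call:
{"name": "play_rows", "arguments": {
  "commands": [
    [3.5,[0,0,5],[0,0,0]],
    [3.5,[0,0,10],[0,0,0]],
    [3.5,[2,8,14],[0,0,0]],
    [3.5,[6.0,26,14],[0,0,0]],
    [3.5,[6.0,26,14],[0,0,0]],
    [3.5,[6.0,26,14],[0,0,0]],
    [3.5,[6.0,26,14],[0,0,0]],
    [3.5,[9,40,14],[0,0,0]],
    [3.5,[9,40,14],[0,0,0]],
    [3.5,[9,40,14],[0,0,0]]
  ]
}}

```text
time_s: 4.4
ee_pos: [0.6177, 0.0418, 0.1623]
orientation: [3.142, 0.0, 0.412]
ft_force: [1.1, 0.9, -1.5]
width: 0.0437
```

```bash
python3 - <<'E'
from h import *
p,w=shot("wrist","w2.png"); np.save("w2.npy",w)
o=readout.get_obs();print(o["ee_pos"],o["orientation"],o["width"])
for t in ["jar_bay","tin_bay","tool_bay","lever_bay"]:
    print(t,[(np.round(r["centre"],3).tolist(),round(r["p"],2)) for r in finder.spot_point("wrist",t)[:3]])
E
```

```text
[0.61855097 0.05385004 0.16257949] [-3.13564489 -0.00375765  0.4219302 ] 0.04338796097100329
jar_bay [([0.653, 0.192, 0.009], 0.79)]
tin_bay [([0.649, 0.105, 0.007], 0.69)]
tool_bay [([0.642, 0.014, 0.002], 0.7)]
lever_bay [([0.653, -0.235, -0.0], 0.87), ([0.638, -0.078, 0.006], 0.55)]
```

View pics/w2.png

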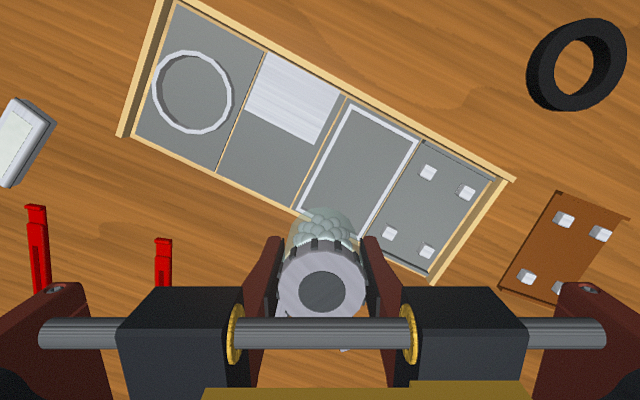

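```bash
python3 - <<'E'
from h import *
for f in ["w2.npy","top.npy"]:
    w=np.load(f); d=np.hypot(w[...,0]-.652,w[...,1]-.19)
    m=(d<.042)&(w[...,2]>.013)&(w[...,2]<.03)
    if f=="w2.npy": m[200:]=0
    P=w[m];(cx,cy),r=cv2.minEnclosingCircle((P[:,:2]*1000).astype(np.float32)); print(cx,cy,r,np.median(P,0))
    E=cv2.fitEllipse((P[:,:2]*1000).astype(np.float32));print(E)
    m=(abs(w[...,0]-.648)<.09)&(abs(w[...,1]-.245)<.01); print("wall z",np.nanpercentile(w[m][:,2],[50,90,99]))
    m=(abs(w[...,0]-.59)<.09)&(abs(w[...,1]-.06)<.18)&(w[...,0]<.585)&(w[...,0]>.56);
    if f!="w2.npy": print("front wall z",np.nanpercentile(w[m][:,2],[50,90,99]))
E
```

```text
653.2374267578125 190.9376983642578 37.99170684814453 [0.65454223 0.1983446  0.01952804]
((653.3240356445312, 190.04685974121094), (70.20809173583984, 70.63693237304688), 12.541007041931152)
wall z [0.01140375 0.01926086 0.02029401]
651.00244140625 190.03387451171875 39.33150863647461 [0.65364168 0.19194436 0.01812397]
((651.8250732421875, 188.0667724609375), (69.97767639160156, 70.9380111694336), 88.04035949707031)
wall z [0.00184754 0.01847514 0.0232503 ]
front wall z [0.00199889 0.01057645 0.01820322]
```

Call:
{"name": "play_rows", "arguments": {
  "commands": [
    [3.5,[3.1,13.5,0],[0,0,0]],
    [3.5,[3.1,13.5,0],[0,0,0]],
    [3.5,[3.1,13.5,0],[0,0,0]],
    [3.5,[3.1,13.5,-3],[0,0,0]],
    [3.5,[3.1,13.5,-6],[0,0,0]],
    [3.5,[3.1,13.5,-9],[0,0,0]],
    [3.5,[3.1,13.5,-9],[0,0,0]],
    [3.5,[3.1,13.5,-9],[0,0,0]]
  ]
}}

```text
time_s: 5.45
ee_pos: [0.649, 0.173, 0.0725]
orientation: [3.141, 0.001, 0.41]
ft_force: [0.2, 0.1, -0.5]
width: 0.0435
```

Call:
{"name": "play_rows", "arguments": {
  "commands": [
    [3.5,[0.1,0,0],[0,0,0]],
    [3.5,[0.1,0,0],[0,0,0]],
    [3.5,[0.1,0,-1.5],[0,0,0]],
    [3.5,[0.1,0,-2.5],[0,0,0]],
    [3.5,[0.1,0,-3.2],[0,0,0]],
    [3.5,[0.1,0,-3.6],[0,0,0]],
    [3.5,[0.1,0,-3.8],[0,0,0]]
  ]
}}

```text
time_s: 6.15
ee_pos: [0.6527, 0.1772, 0.0386]
orientation: [-3.142, -0.007, 0.413]
ft_force: [-4.0, 1.4, 32.0]
width: 0.0437
```

Call:
{"name": "play_rows", "arguments": {
  "commands": [
    [3.5,[0,0,1],[0,0,0]],
    [3.5,[0,0,1.5],[0,0,0]],
    [3.5,[0,0.6,1.5],[0,0,0]],
    [3.5,[0,1.3,1.5],[0,0,0]],
    [3.5,[0,1.3,1.5],[0,0,0]],
    [3.5,[0,1.3,1.5],[0,0,0]]
  ]
}}

```text
time_s: 6.75
ee_pos: [0.6493, 0.1884, 0.0487]
orientation: [-3.141, 0.001, 0.413]
ft_force: [-0.3, 0.2, -1.5]
width: 0.0436
```

```bash
python3 - <<'E'
from h import *
p,w=shot("side","s3.png"); shot("wrist","w3.png")
a=cv2.imread("pics/s3.png")[60:320,100:420]; b=cv2.imread("pics/w3.png")
cv2.imwrite("pics/m3.png",np.hstack([cv2.resize(a,(400,325)),cv2.copyMakeBorder(cv2.resize(b,(400,250)),0,75,0,0,0)]))
o=readout.get_obs();print(o["ee_pos"],o["orientation"],o["width"],o["ft_force"],o["joints"])
E
```

```text
[0.64960847 0.18762599 0.04896389] [3.14139750e+00 8.44129701e-04 4.11803160e-01] 0.04330598809263412 [ 0.06637537 -0.07693257 -1.55020688] [-0.21493232  0.68028565 -0.20667527  1.59880069  0.16844018  0.88085113
 -1.64342603]
```

View pics/m3.png

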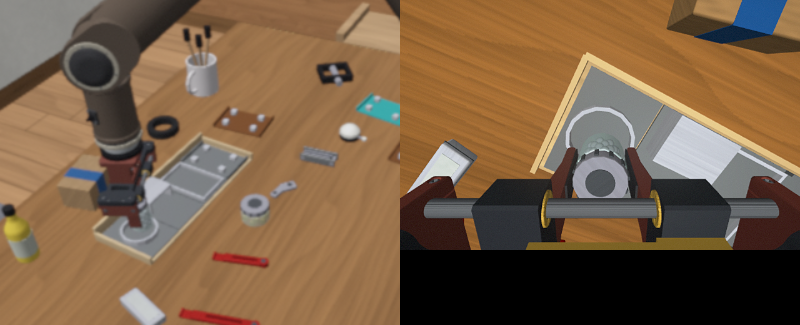

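Call:
{"name": "play_rows", "arguments": {
  "commands": [
    [3.5,[0.3,0.2,0],[0,0,0]],
    [3.5,[0.3,0.2,-0.6],[0,0,0]],
    [3.5,[0.3,0.2,-1.2],[0,0,0]],
    [3.5,[0.3,0.2,-1.5],[0,0,0]],
    [3.5,[0.3,0.2,-1.7],[0,0,0]],
    [3.5,[0.3,0.2,-1.8],[0,0,0]],
    [3.5,[0.3,0.2,-1.8],[0,0,0]]
  ]
}}

```text
time_s: 7.55
ee_pos: [0.6528, 0.1898, 0.0314]
orientation: [3.142, 0.0, 0.412]
ft_force: [-0.2, -0.5, -1.1]
width: 0.0437
```

Call:
{"name": "play_rows", "arguments": {
  "commands": [
    [3.5,[0,0,-0.1],[0,0,0]],
    [3.5,[0,0,-0.2],[0,0,0]],
    [3.5,[0,0,-0.2],[0,0,0]]
  ]
}}

```text
time_s: 7.85
ee_pos: [0.6528, 0.1899, 0.0294]
orientation: [3.142, -0.0, 0.412]
ft_force: [0.1, 0.0, -2.1]
width: 0.0442
```

Call:
{"name": "play_rows", "arguments": {
  "commands": [
    [3.5,[0,0,-0.1],[0,0,0]],
    [3.5,[0,0,-0.2],[0,0,0]],
    [3.5,[0,0,-0.2],[0,0,0]]
  ]
}}

```text
time_s: 8.15
ee_pos: [0.6529, 0.1899, 0.0291]
orientation: [3.141, -0.0, 0.412]
ft_force: [-5.1, -2.0, 10.1]
width: 0.0436
```

Call:
{"name": "play_rows", "arguments": {
  "commands": [
    [3.5,[0,0,0.15],[0,0,0]],
    [5.6,[0,0,0.15],[0,0,0]],
    [5.8,[0,0,0.15],[0,0,0]],
    [5.8,[0,0,0.15],[0,0,0]],
    [5.8,[0,0,2],[0,0,0]],
    [5.8,[0,0,5],[0,0,0]],
    [5.8,[0,0,10],[0,0,0]],
    [5.8,[0,0,15],[0,0,0]],
    [5.8,[-2,-1,19],[0,0,-10]],
    [5.8,[-2,-1,19],[0,0,-10]]
  ]
}}

```text
time_s: 9.15
ee_pos: [0.6346, 0.18, 0.2246]
orientation: [-3.141, -0.01, 0.232]
ft_force: [-0.1, -0.5, 0.0]
width: 0.0578
```

```bash
python3 - <<'E'
from h import *
p,w=shot("wrist","w4.png"); np.save("w4.npy",w)
o=readout.get_obs();print(o["ee_pos"],o["orientation"],o["width"],o["joints"])
for t in ["bearing_jar_center","patch_tin_center","tyre_lever_center","tin_bay"]:
    print(t,[(np.round(r["centre"],3).tolist(),round(r["p"],2)) for r in finder.spot_point("wrist",t)[:3]])
m=(w[...,2]>.055)&(w[...,2]<.08)&(np.hypot(w[...,0]-.653,w[...,1]-.19)<.05)
P=w[m]; print(len(P), cv2.minEnclosingCircle((P[:,:2]*1000).astype(np.float32)),np.median(P,0))
E
```

```text
[0.63395771 0.17997072 0.22131022] [-3.1414918  -0.00626021  0.23381203] 0.0579319244867546 [-0.21891779  0.47607167 -0.19147534  1.50383449  0.09603158  1.16461375
 -1.76401682]
bearing_jar_center [([0.652, 0.186, 0.038], 0.56)]
patch_tin_center [([0.532, 0.348, 0.012], 0.86)]
tyre_lever_center [([0.436, 0.167, 0.006], 0.8), ([0.653, 0.191, 0.007], 0.74)]
tin_bay [([0.65, 0.107, 0.006], 0.74)]
1281 ((649.4076538085938, 187.2235870361328), 22.07607078552246) [0.65094074 0.18753829 0.0699958 ]
```

View pics/w4.png

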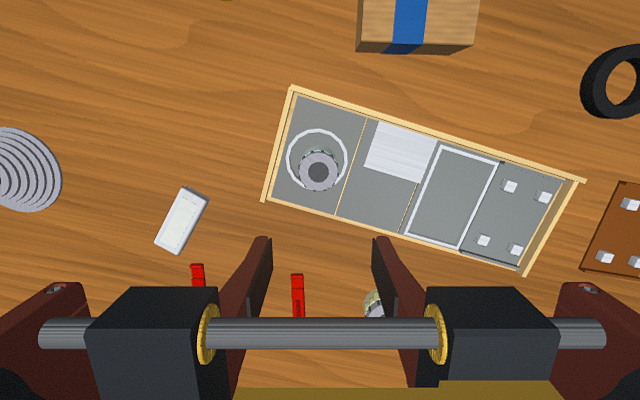

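```bash
python3 - <<'E'
from h import *
w=np.load("w4.npy")
def rect(c,r,lo,hi):
    m=(np.hypot(w[...,0]-c[0],w[...,1]-c[1])<r)&(w[...,2]>lo)&(w[...,2]<hi)
    P=w[m];print(len(P),cv2.minAreaRect((P[:,:2]*1000).astype(np.float32)),np.median(P,0))
rect((.531,.346),.06,.014,.03)
rect((.436,.168),.07,.005,.03)
# roof
rect((.68,.103),.06,.03,.05)
E
```

```text
1844 ((533.39404296875, 344.9930114746094), (36.51825714111328, 90.22467803955078), 71.40009307861328) [0.53627384 0.34352416 0.01907207]
539 ((454.7660217285156, 172.68955993652344), (69.00048828125, 17.949411392211914), 14.716822624206543) [0.45808589 0.17314108 0.01045875]
3339 ((690.6411743164062, 101.81547546386719), (94.88133239746094, 62.04072952270508), 86.2495346069336) [0.69055552 0.10184421 0.0388676 ]
```

```bash
python3 - <<'E'
from h import *
for f in ["w4.npy","w2.npy"]:
    w=np.load(f); a=np.radians(-3.2); dx=w[...,0]-.650; dy=w[...,1]-.103
    X=(dx*np.cos(a)+dy*np.sin(a))*1000; Y=(-dx*np.sin(a)+dy*np.cos(a))*1000; Z=w[...,2]*1000
    for lo in list(range(-90,-50,3))+list(range(0,76,5)):
        m=(abs(Y)<25)&(X>=lo)&(X<lo+3); 
        if m.sum()>3: print(lo,m.sum(),np.round(np.nanpercentile(Z[m],[5,50,95]),1),end=";")
    print()
    m=(Z>34)&(Z<44)&(X>0)&(X<75)&(abs(Y)<45); P=np.stack([X[m],Y[m]],1)
    print("roof",np.percentile(P,[1,50,99],axis=0), cv2.minAreaRect(P.astype(np.float32)))
E
```

```text
-90 60 [-0.1  1.1  2.1];-87 63 [-0.1  1.1  2.2];-84 69 [-0.1  1.1  2.2];-81 71 [-0.4  1.   2.2];-78 76 [-0.2  1.   2.2];-75 40 [1.7 5.  5.7];-72 80 [4.  5.3 6. ];-69 51 [4.7 7.5 9. ];-66 83 [6.8 8.1 9.3];-63 81 [6.8 8.  9.2];-60 77 [6.7 7.9 9.4];-57 80 [7.3 8.2 9.4];-54 84 [7.  8.  9.3];-51 84 [7.2 8.3 9.5];0 352 [  7.4 314.5 320.1];5 443 [311.3 318.5 324.4];10 644 [ 38.6 319.5 327. ];15 576 [ 38.5 322.9 328.8];20 1228 [ 39.  323.9 340.1];25 1522 [ 39.4 321.7 340.1];30 1557 [ 39.4 318.4 327.9];35 114 [37.9 38.9 40.3];40 115 [37.8 39.  40.2];45 120 [38.  39.  40.4];50 119 [38.  38.9 40.1];55 122 [37.6 39.1 40.1];60 106 [37.8 39.  40.1];65 138 [ 5.1 30.5 32. ];70 73 [ 2.3 30.9 32.2];75 106 [-0.   1.   2.2];
roof [[ 10.22116485 -34.62953753]
 [ 36.91794777   0.54438132]
 [ 62.15106378  34.56671108]] ((36.088531494140625, -0.4080848693847656), (70.52394104003906, 53.103797912597656), 89.5887680053711)
-90 119 [-0.2  1.2  2.2];-87 118 [-0.3  1.   2.1];-84 116 [0.  0.9 1.9];-81 117 [-0.   0.9  1.9];-78 112 [-0.3  1.   2.1];-75 102 [  3.8   5.3 246.1];-72 218 [  4.    5.8 248.5];-69 262 [  6.3 246.4 251.3];-66 366 [  7.3 246.9 253.6];-63 471 [  7.5 248.7 256.4];-60 574 [  7.3 250.7 259.4];-57 675 [  7.6 253.  261.8];-54 687 [  7.5 256.  264. ];-51 688 [  7.8 258.3 265.3];0 151 [6.8 7.9 9.1];5 40 [6.9 7.9 9.4];10 187 [37.6 38.9 40.1];15 187 [37.8 39.  40.2];20 192 [37.9 38.9 40. ];25 193 [37.8 38.9 40.3];30 199 [37.7 38.8 40.2];35 202 [37.7 38.9 39.9];40 203 [37.7 39.  40.1];45 207 [37.8 38.9 40. ];50 208 [37.5 38.9 40.1];55 212 [37.7 38.8 40.2];60 187 [37.5 38.9 39.8];65 310 [ 4.6 29.9 31.7];70 112 [29.7 30.8 32. ];75 174 [-0.4  0.9  2.3];
roof [[ 10.15892623 -34.70113189]
 [ 37.13116275   0.52242272]
 [ 62.08145671  33.96998309]] ((36.04639434814453, -0.28902435302734375), (69.94427490234375, 53.139156341552734), 89.6640396118164)
```

Call:
{"name": "play_rows", "arguments": {
  "commands": [
    [5.2,[-6,8.6,-6],[0,0,-8]],
    [5.2,[-12.2,17.2,-12],[0,0,-16]],
    [5.2,[-12.2,17.2,-12],[0,0,-24]],
    [5.2,[-12.2,17.2,-12],[0,0,-32]],
    [5.2,[-12.2,17.2,-12],[0,0,-32]],
    [5.2,[-12.2,17.2,-12],[0,0,-32]],
    [5.2,[-12.2,17.2,-12],[0,0,-32]],
    [5.2,[-12.2,17.2,-12],[0,0,-32]],
    [5.2,[-12.2,17.2,-12],[0,0,-32]]
  ]
}}

```text
time_s: 10.3
ee_pos: [0.5123, 0.3504, 0.0976]
orientation: [3.141, -0.001, -0.324]
ft_force: [-0.2, 1.3, 0.2]
width: 0.0517
```

```bash
python3 - <<'E'
from h import *
p,w=shot("wrist","w5.png")
o=readout.get_obs();print(o["ee_pos"],o["orientation"],o["width"],o["joints"])
for nm,c,r,lo in [("tin",(.533,.345),.06,.014),("long",(.402,.304),.08,.005)]:
    m=(np.hypot(w[...,0]-c[0],w[...,1]-c[1])<r)&(w[...,2]>lo)&(w[...,2]<.03)
    P=w[m];print(nm,len(P),cv2.minAreaRect((P[:,:2]*1000).astype(np.float32)) if len(P)>5 else 0)
E
```

```text
[0.51220771 0.35061369 0.09783519] [-3.14132431e+00 -8.79244626e-04 -3.23472962e-01] 0.05211420464006989 [-0.59799261  0.5329496  -0.11166435  1.72489583  0.07387792  0.88712364
 -2.63521908]
tin 4677 ((533.5305786132812, 345.462890625), (36.40019607543945, 89.14056396484375), 71.17855834960938)
long 136 ((467.61492919921875, 322.450439453125), (11.316693305969238, 21.957979202270508), 44.398231506347656)
```

View pics/w5.png

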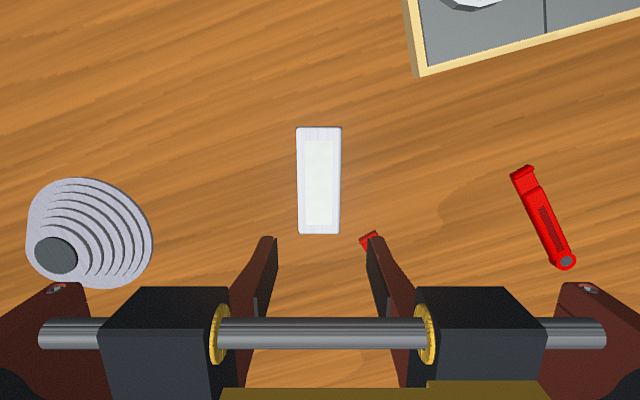

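Call:
{"name": "play_rows", "arguments": {
  "commands": [
    [5.2,[0.2,0.15,-4],[0,0,0]],
    [5.2,[0.2,0.15,-7.5],[0,0,0]],
    [5.2,[0.2,0.15,-9.1],[0,0,0]],
    [5.2,[0.2,0.15,-9.1],[0,0,0]],
    [3.2,[0.2,0.15,-9.1],[0,0,0]],
    [3,[0.2,0.15,-9.1],[0,0,0]],
    [3,[0.2,0.15,-9.1],[0,0,0]],
    [3,[0.2,0.15,-9.1],[0,0,0]],
    [3,[0.2,0.15,-4],[0,0,0]],
    [3,[0.2,0.15,1],[0,0,0]],
    [3,[0.2,0.15,1],[0,0,0]]
  ],
  "force": 40
}}

```text
time_s: 11.45
ee_pos: [0.5163, 0.3562, 0.1151]
orientation: [-3.132, -0.007, -0.321]
ft_force: [0.5, -0.3, -0.3]
width: 0.0358
```

Call:
{"name": "play_rows", "arguments": {
  "commands": [
    [3,[0,0,1],[0,0,0]],
    [3,[1.5,-5,2],[0,0,4]],
    [3,[3,-10,2],[0,0,8]],
    [3,[4.5,-15,2],[0,0,12]],
    [3,[6,-20,2],[0,0,15.2]],
    [3,[7.4,-24.6,2],[0,0,15.2]],
    [3,[7.4,-24.6,2],[0,0,15.2]],
    [3,[7.4,-24.6,2],[0,0,15.2]],
    [3,[7.4,-24.6,2],[0,0,15.2]]
  ]
}}

```text
time_s: 12.35
ee_pos: [0.5859, 0.1088, 0.1268]
orientation: [-3.141, 0.002, -0.055]
ft_force: [-0.2, 1.0, -0.9]
width: 0.0355
```

```bash
cat >> h.py <<'E'
def bayfr(w,x,y,deg=-3.4):
    a=np.radians(deg); dx=w[...,0]-x; dy=w[...,1]-y
    return np.stack([dx*np.cos(a)+dy*np.sin(a),-dx*np.sin(a)+dy*np.cos(a),w[...,2]],-1)*1000
E
python3 - <<'E'
from h import *
p,w=shot("wrist","w6.png")
o=readout.get_obs();e=o["ee_pos"];print(e,o["orientation"],o["width"])
print("tcp bay",bayfr(np.array(e),.6476,.1028))
B=bayfr(w,.6476,.1028)
m=(B[...,2]>100)&(B[...,2]<165)&(abs(B[...,1])<45)&(B[...,0]>-70)&(B[...,0]<40)
P=B[m];print(len(P),np.percentile(P,[1,50,99],axis=0),cv2.minAreaRect(P[:,:2].astype(np.float32)))
E
```

```text
[0.5859062  0.10963031 0.12698793] [-3.14076607e+00  1.36588598e-03 -5.34880952e-02] 0.03558278934907529
tcp bay [-61.99028739   3.15944716 126.98793102]
10772 [[-69.07921126 -23.36954709 130.26851315]
 [-35.41837526   1.67026722 137.48143613]
 [  3.84442072  27.04792724 163.50514922]] ((-32.80860900878906, 1.7858123779296875), (74.33710479736328, 56.22426223754883), 0.01605588011443615)
```

View pics/w6.png

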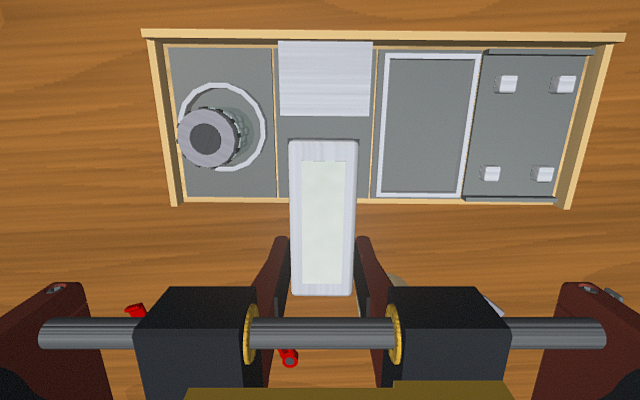

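Call:
{"name": "play_rows", "arguments": {
  "commands": [
    [3,[0,-0.3,-4],[0,0,0]],
    [3,[0,-0.3,-8],[0,0,0]],
    [3,[0,-0.3,-10.2],[0,0,0]],
    [3,[0,-0.3,-10.9],[0,0,0]],
    [3,[0,-0.3,-10.9],[0,0,0]],
    [3,[0,-0.3,-10.9],[0,0,0]]
  ]
}}

```text
time_s: 13.0
ee_pos: [0.5875, 0.1057, 0.0196]
orientation: [-3.141, -0.002, -0.055]
ft_force: [-0.0, 0.1, -0.8]
width: 0.0355
```

```bash
python3 - <<'E'
from h import *
o=readout.get_obs();e=o["ee_pos"];print(e,o["orientation"],o["width"],o["ft_force"]);print("tcp bay",bayfr(np.array(e),.6476,.1028))
E
```

```text
[0.58751194 0.10565388 0.01963268] [-3.14085617e+00 -1.54137711e-03 -5.45319500e-02] 0.035492931563489274 [-0.04452189  0.05225759 -0.84912268]
tcp bay [-60.15154523  -0.71474513  19.63267951]
```

Call:
{"name": "play_rows", "arguments": {
  "commands": [
    [3,[0,0,-0.2],[0,0,0]],
    [3,[1,-0.05,-0.2],[0,0,0]],
    [3,[2,-0.1,-0.2],[0,0,0]],
    [3,[3,-0.15,-0.25],[0,0,0]],
    [3,[4,-0.2,-0.35],[0,0,0]],
    [3,[4.8,-0.25,-0.4],[0,0,0]],
    [3,[5.2,-0.3,-0.4],[0,0,0]],
    [3,[5.2,-0.3,-0.4],[0,0,0]],
    [3,[5.2,-0.3,-0.4],[0,0,0]]
  ]
}}

```text
time_s: 13.9
ee_pos: [0.6392, 0.102, 0.0153]
orientation: [-3.141, 0.0, -0.056]
ft_force: [-4.2, 0.8, 8.9]
width: 0.0355
```

Call:
{"name": "play_rows", "arguments": {
  "commands": [
    [3,[0.15,0,0.05],[0,0,0]],
    [3,[0.3,0,0.05],[0,0,0]],
    [3,[0.3,0,0.05],[0,0,0]]
  ]
}}

```text
time_s: 14.2
ee_pos: [0.6419, 0.1016, 0.0154]
orientation: [-3.141, 0.001, -0.056]
ft_force: [-5.1, -0.4, 6.0]
width: 0.0355
```

Call:
{"name": "play_rows", "arguments": {
  "commands": [
    [3,[0.1,0,0.05],[0,0,0]],
    [3,[0.2,0,0.05],[0,0,0]],
    [3,[0.2,0,0.05],[0,0,0]]
  ]
}}

```text
time_s: 14.5
ee_pos: [0.643, 0.1014, 0.0154]
orientation: [3.141, 0.002, -0.056]
ft_force: [-5.5, -0.3, 5.8]
width: 0.0353
```

Call:
{"name": "play_rows", "arguments": {
  "commands": [
    [4.8,[0,0,0],[0,0,0]],
    [4.8,[0,0,0],[0,0,0]],
    [4.8,[-0.3,0,3],[0,0,0]],
    [4.8,[-0.3,0,8],[0,0,0]],
    [4.8,[-3,1,13],[0,0,4]],
    [4.8,[-8,2.6,14],[0,0,8]],
    [4.8,[-13,4.2,14],[0,0,16]],
    [4.8,[-18,5.8,13.5],[0,0,16]],
    [4.8,[-22.9,6.2,12.5],[0,0,16]],
    [4.8,[-22.9,6.2,12.5],[0,0,16]],
    [4.8,[-22.9,6.2,12.5],[0,0,16]]
  ]
}}

```text
time_s: 15.6
ee_pos: [0.4138, 0.1636, 0.1407]
orientation: [3.141, -0.0, 0.225]
ft_force: [0.5, -0.6, 0.9]
width: 0.0479
```

```bash
python3 - <<'E'
from h import *
p,w=shot("wrist","w7.png");shot("side","s7.png");_,wt=shot("top")
o=readout.get_obs();e=o["ee_pos"];print(e,o["orientation"],o["width"])
B=bayfr(wt,.6476,.1028)
m=(B[...,2]>18)&(B[...,2]<31)&(abs(B[...,1])<30)&(B[...,0]>-60)&(B[...,0]<11)
P=B[m];print("tin top",len(P),np.percentile(P,[2,50,98],axis=0),cv2.minAreaRect(P[:,:2].astype(np.float32)))
m=(np.hypot(w[...,0]-.435,w[...,1]-.168)<.07)&(w[...,2]>.005)&(w[...,2]<.03)
P=w[m];print("lever",len(P),cv2.minAreaRect((P[:,:2]*1000).astype(np.float32)),np.median(P,0))
a=cv2.imread("pics/s7.png")[60:320,100:420]; b=cv2.imread("pics/w7.png")
cv2.imwrite("pics/m7.png",np.hstack([cv2.resize(a,(400,325)),cv2.copyMakeBorder(cv2.resize(b,(400,250)),0,75,0,0,0)]))
E
```

```text
[0.41706117 0.1633702  0.14098289] [-3.14130938e+00 -2.01245616e-03  2.21947126e-01] 0.04838815426801096
tin top 151 [[-29.96584182 -21.4088391   19.03705929]
 [ -9.38632076  -4.56280466  24.85946016]
 [ 10.13744956  12.68696456  30.24798546]] ((-10.28584098815918, -4.581853866577148), (41.62116622924805, 36.977882385253906), 0.5510331988334656)
lever 2005 ((434.61431884765625, 167.62855529785156), (109.94833374023438, 17.97962760925293), 14.765077590942383) [0.43950353 0.16877722 0.01060493]
```

View pics/m7.png

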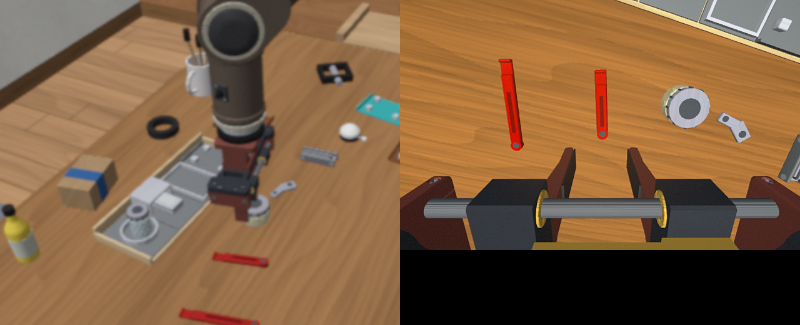

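Call:
{"name": "play_rows", "arguments": {
  "commands": [
    [4,[1.9,0.42,-4],[0,0,2]],
    [4,[1.9,0.42,-8],[0,0,2]],
    [4,[1.9,0.42,-11],[0,0,2]],
    [4,[1.9,0.42,-12],[0,0,2]],
    [4,[1.9,0.42,-12],[0,0,2]],
    [4,[1.9,0.42,-12],[0,0,2]]
  ]
}}

```text
time_s: 16.35
ee_pos: [0.435, 0.1678, 0.0212]
orientation: [-3.141, -0.001, 0.258]
ft_force: [0.1, -0.1, -0.3]
width: 0.0399
```

Call:
{"name": "play_rows", "arguments": {
  "commands": [
    [4,[0,0,-1],[0,0,0]],
    [4,[0,0,-1.85],[0,0,0]],
    [4,[0,0,-1.85],[0,0,0]],
    [1.2,[0,0,-1.85],[0,0,0]],
    [1.2,[0,0,-1.85],[0,0,0]],
    [1.2,[0,0,-1.85],[0,0,0]],
    [1.2,[0,0,-1.85],[0,0,0]],
    [1.2,[0,0,3],[0,0,0]],
    [1.2,[0,0,8],[0,0,0]],
    [1.2,[0,0,11],[0,0,0]],
    [1.2,[0,0,11],[0,0,0]]
  ],
  "force": 30
}}

```text
time_s: 17.45
ee_pos: [0.4363, 0.1687, 0.1346]
orientation: [-3.141, -0.008, 0.258]
ft_force: [-0.7, 0.9, -0.2]
width: 0.0174
```

Call:
{"name": "play_rows", "arguments": {
  "commands": [
    [1.2,[3.3,-4,0],[0,0,-6]],
    [1.2,[6.6,-8,0],[0,0,-12]],
    [1.2,[10,-12,0],[0,0,-18.2]],
    [1.2,[13.3,-16,0],[0,0,-18.2]],
    [1.2,[16.6,-20,0],[0,0,-18.2]],
    [1.2,[20.1,-24.1,0],[0,0,-18.2]],
    [1.2,[20.1,-24.1,-1],[0,0,-18.2]],
    [1.2,[20.1,-24.1,-2],[0,0,-18.2]],
    [1.2,[20.1,-24.1,-2],[0,0,-18.2]],
    [1.2,[20.1,-24.1,-2],[0,0,-18.2]]
  ]
}}

```text
time_s: 18.45
ee_pos: [0.6336, -0.0712, 0.1097]
orientation: [-3.141, 0.002, -0.057]
ft_force: [-0.0, 0.3, -0.5]
width: 0.0176
```

```bash
python3 - <<'E'
from h import *
p,w=shot("wrist","w8.png")
o=readout.get_obs();e=o["ee_pos"];print(e,o["orientation"],o["width"]); print("tcp bay",bayfr(np.array(e),.637,-.073))
B=bayfr(w,.637,-.073)
m=(B[...,2]>110)&(B[...,2]<135)&(abs(B[...,1])<12)&(B[...,0]>-20)&(B[...,0]<80)
P=B[m];print("lever",len(P),np.percentile(P,[1,50,99],axis=0),cv2.minAreaRect(P[:,:2].astype(np.float32)))
m=(B[...,2]>14)&(B[...,2]<26)&(abs(B[...,1])<40)&(abs(B[...,0])<50)
n,l,s,c=cv2.connectedComponentsWithStats(m.astype(np.uint8))
for i in range(1,n):
    if s[i,4]>30: print("block",s[i,4],np.round(np.median(B[l==i],0),1))
E
```

```text
[ 0.63407232 -0.07125615  0.11041408] [-3.14081781e+00  8.11176065e-04 -5.68731947e-02] 0.017769852502014183
tcp bay [ -3.02594911   1.56715503 110.41408453]
lever 4464 [[-18.95273433 -10.73061147 112.59167518]
 [ 17.03901502   0.91002429 117.8611739 ]
 [ 52.47479161  10.99469522 133.02732892]] ((16.504201889038086, 0.05252361297607422), (72.8084487915039, 23.905719757080078), 0.25659799575805664)
block 283 [38.2 24.  19.7]
block 292 [ 38.4 -23.7  19.7]
block 84 [-32.1  25.8  18.9]
block 97 [-32.6 -26.3  18.6]
```

View pics/w8.png

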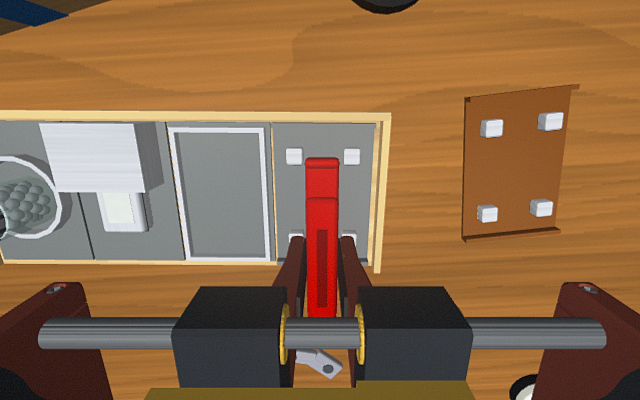

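Call:
{"name": "play_rows", "arguments": {
  "commands": [
    [1.2,[0.3,-0.17,-3],[0,0,0]],
    [1.2,[0.3,-0.17,-6.5],[0,0,0]],
    [1.2,[0.3,-0.17,-8.5],[0,0,0]],
    [1.2,[0.3,-0.17,-8.5],[0,0,0]],
    [1.2,[0.3,-0.17,-9.2],[0,0,0]],
    [1.2,[0.3,-0.17,-9.6],[0,0,0]],
    [1.2,[0.3,-0.17,-9.8],[0,0,0]],
    [1.2,[0.3,-0.17,-9.8],[0,0,0]]
  ]
}}

```text
time_s: 19.3
ee_pos: [0.6382, -0.0751, 0.013]
orientation: [3.142, -0.001, -0.059]
ft_force: [0.0, 1.2, -0.1]
width: 0.0175
```

Call:
{"name": "play_rows", "arguments": {
  "commands": [
    [1.2,[0,0.1,-0.15],[0,0,0]],
    [1.2,[0,0.1,-0.3],[0,0,0]],
    [1.2,[0,0.1,-0.3],[0,0,0]]
  ]
}}

```text
time_s: 19.6
ee_pos: [0.6378, -0.0741, 0.0094]
orientation: [-3.142, 0.0, -0.059]
ft_force: [-0.1, 0.3, 0.3]
width: 0.0178
```

Call:
{"name": "play_rows", "arguments": {
  "commands": [
    [1.2,[0,0,-0.1],[0,0,0]],
    [3,[0,0,-0.05],[0,0,0]],
    [3,[0,0,-0.05],[0,0,0]],
    [3,[0,0,3],[0,0,0]],
    [3,[0,0,8],[0,0,0]],
    [5,[-4,-2,12],[0,0,4]],
    [5,[-9,-4,14],[0,0,9]],
    [5,[-13,-6,14],[0,0,9]],
    [5,[-18,-8,14],[0,0,9]],
    [5,[-23,-10.5,14],[0,0,9]],
    [5,[-23,-10.5,14],[0,0,9]],
    [5,[-23,-10.5,14],[0,0,9]]
  ]
}}

```text
time_s: 20.8
ee_pos: [0.4051, -0.1808, 0.1498]
orientation: [3.141, 0.001, 0.093]
ft_force: [0.3, -0.4, -0.4]
width: 0.0497
```

```bash
python3 - <<'E'
from h import *
p,w=shot("wrist","w9.png");_,wt=shot("top","t9.png")
o=readout.get_obs();e=o["ee_pos"];print(e,o["orientation"],o["width"])
B=bayfr(wt,.637,-.073)
m=(B[...,2]>12)&(B[...,2]<26)&(abs(B[...,1])<14)&(abs(B[...,0])<58)
P=B[m];print("lever",len(P),np.percentile(P,[1,50,99],axis=0),cv2.minAreaRect(P[:,:2].astype(np.float32)))
m=(np.hypot(w[...,0]-.42,w[...,1]+.183)<.065)&(w[...,2]>.01)&(w[...,2]<.03)
P=w[m];print("tool",len(P),cv2.minAreaRect((P[:,:2]*1000).astype(np.float32)),np.median(P,0))
a=cv2.imread("pics/t9.png")[80:260,170:400]; b=cv2.imread("pics/w9.png")
cv2.imwrite("pics/m9.png",np.hstack([cv2.resize(a,(400,313)),cv2.copyMakeBorder(cv2.resize(b,(400,250)),0,63,0,0,0)]))
E
```

```text
[ 0.40852705 -0.17919043  0.14989477] [ 3.14114603e+00 -1.41648500e-03  9.69573915e-02] 0.05005333302992491
lever 167 [[-52.92344638 -12.16142214  12.07925077]
 [ -6.02596684  -3.09991375  16.12723767]
 [ 53.10141037  10.36499809  23.9829097 ]] ((-1.4254951477050781, -0.7830572128295898), (109.24961853027344, 24.79391098022461), 2.033597946166992)
tool 2626 ((421.0772705078125, -182.7655487060547), (83.3512954711914, 32.03218460083008), 5.566859245300293) [ 0.42473056 -0.18255276  0.01971516]
```

View pics/m9.png

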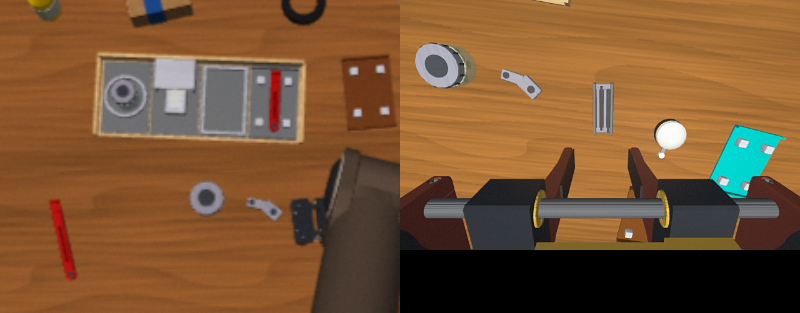

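Call:
{"name": "play_rows", "arguments": {
  "commands": [
    [5,[1.3,-0.35,-4],[0,0,0]],
    [5,[1.3,-0.35,-8.5],[0,0,0]],
    [5,[1.3,-0.35,-12],[0,0,0]],
    [5,[1.3,-0.35,-14],[0,0,0]],
    [5,[1.3,-0.35,-14],[0,0,0]],
    [2.7,[1.3,-0.35,-14],[0,0,0]],
    [2.7,[1.3,-0.35,-14],[0,0,0]],
    [2.7,[1.3,-0.35,-14],[0,0,0]],
    [2.7,[1.3,-0.35,-14],[0,0,0]],
    [2.7,[1.3,-0.35,-9],[0,0,0]],
    [2.7,[1.3,-0.35,-4],[0,0,0]],
    [2.7,[1.3,-0.35,-4],[0,0,0]]
  ],
  "force": 40
}}

```text
time_s: 22.1
ee_pos: [0.4243, -0.184, 0.1153]
orientation: [3.137, -0.009, 0.097]
ft_force: [1.5, 0.1, -1.2]
width: 0.0319
```

Call:
{"name": "play_rows", "arguments": {
  "commands": [
    [2.7,[3.7,3.3,0],[0,0,-5]],
    [2.7,[7.4,6.6,0],[0,0,-9]],
    [2.7,[11,9.9,0],[0,0,-9]],
    [2.7,[14.7,13.2,0],[0,0,-9]],
    [2.7,[18.4,16.5,0],[0,0,-9]],
    [2.7,[22.1,19.7,0],[0,0,-9]],
    [2.7,[22.1,19.7,-2],[0,0,-9]],
    [2.7,[22.1,19.7,-4],[0,0,-9]],
    [2.7,[22.1,19.7,-4],[0,0,-9]],
    [2.7,[22.1,19.7,-4],[0,0,-9]]
  ]
}}

```text
time_s: 23.1
ee_pos: [0.6413, 0.014, 0.0692]
orientation: [3.141, 0.001, -0.06]
ft_force: [-0.1, 0.3, -1.3]
width: 0.0313
```

```bash
python3 - <<'E'
from h import *
o=readout.get_obs();e=o["ee_pos"];print(e,o["orientation"],o["width"]); print("tcp bay",bayfr(np.array(e),.6425,.015))
E
```

```text
[0.64130948 0.01403419 0.06924085] [ 3.14124872e+00  1.21657206e-03 -5.98125408e-02] 0.03130593857936181
tcp bay [-1.13114336 -1.03471944 69.24084992]
```

Call:
{"name": "play_rows", "arguments": {
  "commands": [
    [2.7,[0.1,0.1,-2],[0,0,0]],
    [2.7,[0.1,0.1,-3.8],[0,0,0]],
    [2.7,[0.1,0.1,-4.6],[0,0,0]],
    [2.7,[0.1,0.1,-4.9],[0,0,0]],
    [2.7,[0.1,0.1,-5.1],[0,0,0]],
    [2.7,[0.1,0.1,-5.1],[0,0,0]]
  ]
}}

```text
time_s: 23.7
ee_pos: [0.6433, 0.0153, 0.0193]
orientation: [-3.141, -0.001, -0.06]
ft_force: [0.4, 0.5, -0.9]
width: 0.0313
```

Call:
{"name": "play_rows", "arguments": {
  "commands": [
    [2.7,[0,0,-0.15],[0,0,0]],
    [2.7,[0,0,-0.25],[0,0,0]],
    [2.7,[0,0,-0.25],[0,0,0]]
  ]
}}

```text
time_s: 24.0
ee_pos: [0.6435, 0.0154, 0.0178]
orientation: [-3.142, -0.002, -0.059]
ft_force: [-2.7, -0.5, 7.5]
width: 0.0317
```

Contact with the floor; release, lift clear and retreat for the final check.

Call:
{"name": "play_rows", "arguments": {
  "commands": [
    [2.7,[0,0,0.1],[0,0,0]],
    [4.2,[0,0,0.1],[0,0,0]],
    [4.2,[0,0,0.1],[0,0,0]],
    [4.2,[0,0,3],[0,0,0]],
    [4.2,[0,0,8],[0,0,0]],
    [4.2,[-3,0,13],[0,0,0]],
    [4.2,[-8,0,17],[0,0,0]],
    [4.2,[-13,0,20],[0,0,0]],
    [4.2,[-17,0,20],[0,0,0]],
    [4.2,[-17,0,20],[0,0,0]],
    [4.2,[-17,0,20],[0,0,0]]
  ]
}}

```text
time_s: 25.1
ee_pos: [0.4714, 0.0153, 0.2174]
orientation: [3.141, -0.002, -0.059]
ft_force: [-0.3, -0.2, 0.2]
width: 0.0419
```

```bash
python3 - <<'E'
from h import *
p,w=shot("wrist","w10.png");ps,ws=shot("side")
o=readout.get_obs();e=o["ee_pos"];print(e,o["width"],o["ft_force"])
def ck(nm,w,c,lo,hi,rx,ry):
    B=bayfr(w,*c); m=(B[...,2]>lo)&(B[...,2]<hi)&(abs(B[...,1])<ry)&(abs(B[...,0])<rx); P=B[m]
    if len(P)<5: print(nm,len(P));return
    print(nm,len(P),[np.round(x,1).tolist() if not np.isscalar(x) else round(x,1) for x in cv2.minAreaRect(P[:,:2].astype(np.float32))],np.round(np.median(P,0),1))
for n,W in [("wrist",w),("side",ws)]:
    print(n)
    ck("tool",W,(.6425,.015),22,34,60,38); ck("lever",W,(.637,-.073),12,26,57,13)
    ck("tin",W,(.6476,.1028),20,31,60,30); ck("jar",W,(.6528,.1905),60,78,45,42)
    for t in ["tyre_lever_center","long_lever_center","bearing_jar_center","squat_jar_center","multitool_center","patch_tin_center"]:
        print(t,[(np.round(r["centre"],3).tolist(),round(r["p"],2)) for r in finder.spot_point(n,t)[:2]])
E
```

```text
[0.4735514  0.01536011 0.21640568] 0.042087288443189666 [-0.04027108  0.33324563 -0.57310904]
wrist
tool 1447 [[-15.0, -0.0], [54.9, 32.1], 0.4] [-12.9   1.2  26.9]
lever 1222 [[-18.5, -1.4], [18.3, 69.4], 89.9] [-16.3  -0.5  17.9]
tin 1688 [[-7.7, -2.3], [36.7, 43.8], 89.8] [-8.2 -3.4 25.9]
jar 1451 [[-12.1, -4.2], [26.9, 45.0], 3.6] [-10.5  -6.7  69.7]
tyre_lever_center [([0.641, -0.076, 0.012], 0.96)]
long_lever_center [([0.399, 0.308, 0.005], 0.8)]
bearing_jar_center [([0.653, 0.184, 0.038], 0.55)]
squat_jar_center [([0.463, 0.052, 0.021], 0.62)]
multitool_center [([0.646, 0.016, 0.017], 0.96)]
patch_tin_center []
side
tool 238 [[-4.0, 0.3], [81.9, 36.7], 0.1] [-4.2  1.3 26.8]
lever 175 [[0.2, -1.5], [108.8, 20.8], 0.6] [-3.   1.2 16.9]
tin 199 [[-4.8, 3.8], [50.3, 52.4], 89.5] [-8.4  0.8 25.4]
jar 211 [[-5.1, -3.4], [42.4, 41.8], 49.5] [-8.4 -0.3 69.1]
tyre_lever_center [([0.636, -0.075, 0.014], 0.66)]
long_lever_center [([0.399, 0.305, 0.008], 0.63)]
bearing_jar_center [([0.653, 0.184, 0.042], 0.93), ([0.644, 0.018, 0.017], 0.37)]
squat_jar_center [([0.472, 0.052, 0.021], 0.61)]
multitool_center [([0.64, 0.019, 0.016], 0.9), ([0.635, -0.075, 0.014], 0.16)]
patch_tin_center [([0.641, 0.01, 0.005], 0.31)]
```

View pics/w10.png

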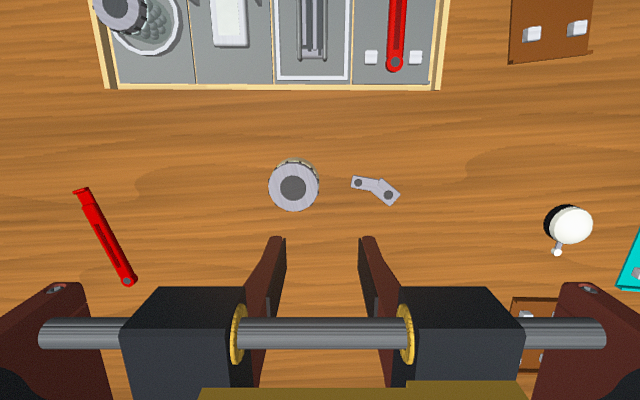

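```bash
python3 -c "
from h import *
print(ticket.job_done())"
```

```text
the job is handed in; nothing more can be done
None
```

All four kit items are in their bays and the job was handed in at about 26 s of robot time. The gripper was open and clear of everything when I handed it in.

- **Jar:** It stands upright inside its ring, with the top at about 70 mm. The estimates put it 5–7 mm off centre, against a limit of 14 mm. On the first lowering it was about 13 mm off in y and touched the ring rim. The wrist read 32 N, below the 40 N limit, but the reading came only at the end of the move, so a brief higher peak is possible. I lifted it, recentred it and set it down at about 10 N.
- **Tin:** It is under the roof with its rear end at about x = −30 mm; fully home is −29 mm. It is about 2–4 mm off the middle and aligned with the bay. In the last check the tin detector did not find it: nothing from the wrist camera, and a false hit on the multitool bay from the side camera. So this rests on the depth measurements, which agreed between the top and wrist cameras.
- **Lever and multitool:** Both lie flat, each within about 5 mm of its bay centre and aligned with it.
- **Long lever and squat jar:** They read within the detectors' few-millimetre error of where they started, and nothing was seen to touch them.

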